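# Find the hidden catch of a label printer and pop its battery door

### The job

The packing-bench label printer needs its battery door popped open. Feel along the flat grey service panel on its top with a fingertip for the concealed flush catch, and press the catch fully home so that the battery door springs up; then take the hand away. Do not push or pry the door itself, and leave the roll, the carton and the mug where they stand: nothing is to be picked up.

Things in the scene. Friction and masses are not known exactly. Their poses are not given: they have to be found in the camera images.
- printer: Label printer, a fixed light-grey box 220 mm (x) by 400 mm (y) by 110 mm high on the bench. Origin: centre of its underside. z up, x from its front (label slot) to its back, y along its width. Let into its top is the service panel, a mid-grey strip that hides the catch; behind that (+x) lies the battery door.
- panel (a point): Centre of the visible face of the service panel; axes as the printer's. A rigid level strip 70 mm (x) by 170 mm (y), 108 mm above the bench, 2 mm below the printer's top all round. The catch lies on its long centre line (x = 0), the catch's centre anywhere from y = -55 to +55 mm of this point: where is not given and differs each time.
- catch (a joint): How far the concealed catch is in: 0 flush, 0.007 m fully home. A plate 49 by 49 mm in a 52 by 52 mm opening of the panel, sides parallel to it, flush, almost the panel's colour, with a faint thin seam. It sinks straight down under 4 to 5 N and stays where left (no spring back); the panel around it does not give. A fingertip must be wholly inside the opening to push it.
- flap (a joint): Opening angle of the battery door, a grey plate 80 mm (x) by 110 mm (y), flush with the printer's top: 0 shut, 0.45 rad popped open (far edge 35 mm up). Hinged along its edge nearest the panel, parallel to y and 52 mm to +x of panel; its far edge rises. It is geared to the catch and rises as the catch goes in.
- roll: Loose roll of white labels, ring 48 mm across, 32 mm high, standing on the printer's top (110 mm above the bench) on the bezel beyond the panel's -y end, clear of the panel. Origin: centre of its underside. Leave alone.
- carton: Loose small cardboard carton 55 by 85 mm, 60 mm high, on the bench beside the printer. Origin: centre of its underside. Leave alone.
- mug: Loose blue mug 76 mm across, 90 mm high, handle at its +y side, on the bench beside the printer. Origin: centre of its underside. Leave alone.

How it is judged:
By the outcome, as a careful person would: the job done as asked, in the order asked, and still so for the second after the job is handed in, with the robot touching nothing.
It also fails if it takes over 38 s, if anything falls off the work surface, if the arm or the gripper's body presses on something with over 40 N, if the wrist force passes 120 N, or if a joint passes its speed limit or range.

### The arm

A 7-joint arm with a two-finger parallel gripper is mounted at the origin on the work surface. World frame = base frame: x ahead of the robot, y to its left, z up, the work surface at z = 0. Lengths are in m, angles in rad, forces in N, time in s.
With the tool pointing down it reaches from about 0.425 to 0.925 m from the base axis. Payload 6.8 kg.
Tool frame: the origin (TCP) lies at the very end of the fingers, on their centre line; the grasp point (between the pads) lies 19 mm behind it (r.grip_depth is the distance from the TCP to the grasp point, in m); z points along the fingers, y is the direction in which the jaws open and shut (so a half turn about z gives the same grasp; the last joint's range is limited). The gripper opens to 85 mm and grips with 20 to 120 N. Pads are 22 mm wide; open, the fingers measure 114 mm over their backs; the gripper's body (76 mm by 85 mm) begins 54 mm behind the grasp point. The pads swing forward as they close: fully open they stand 13 mm farther back than shut.
Start: joints at [-1.434, 0.477, 0.022, 1.555, -0.011, 1.109, -0.083], TCP at [0.164, 0.655, 0.231] pointing down, gripper open.
Joint ranges: [-2.96, 2.96], [-0.34, 2.1], [-1.41, 1.46], [0.24, 2.44], [-1.37, 4.51], [0.17, 1.92], [-2.96, 2.96]. Speed limits (rad/s): [2.39, 2.39, 3.14, 3.14, 3.14, 3.14, 3.14].

### API

Orientations are given as a rotation vector (axis times angle).
In Python, from bench import r, grab_frame gives the robot as it stands. The module is installed in compiled form; this text tells all that it offers.
- The arm moves only by the tool play_rows, never from a script. Its argument "increments" is a list of rows, each a list of 7 numbers: the shift along the tool's x, y, z in mm, then the turn, a rotation vector about the tool's x, y, z in rad, then the closure in counts, from 0 (fully open) to 255 (shut). In form: [[tx, ty, tz, rx, ry, rz, claw], ...]. A call has 1 to 5 rows; each row shifts and turns the pose as measured when the row begins, along the tool's axes as they then stand; what a row does not reach is not made up. A row lasts 1/10 s, in which the tool goes at most 50 mm and 8.59 degrees, less where a joint would pass 70% of its speed; a pose out of reach is approached as far as the arm can. A call is refused whole if a number of a shift passes 50 or a number of a turn 0.15, either way. A call with a gripper value outside its range is refused whole. The fingers move at their own pace and stop on an object; "force" is the grip in N (left out, the last holds). Time passes only in rows, so rows that do not move let the fingers close. It gives the time, the measured TCP pose, the force and the opening at its end, in the units of the state.
- r.get_obs(): the state, without advancing time (a new reading comes with each control period).
- grab_frame(name): name is "side" or "top" or "wrist"; returns a dict with "color" (384x512x3 uint8, blue, green, red), "depth" (384x512 float32, m along the optical axis (not along the pixel's ray), 0 where there is no reading), "K" (3x3 intrinsics, pixels), "T" (4x4, takes a point from camera to world coordinates). Camera axes: x right, y up, looking along -z (the intrinsics and any distortion apply to the point x, -y, -z); pixel columns grow to the right and rows downward; lengths in m; the calibration is good to about 2 mm. The wrist camera is an equidistant fisheye: a pixel r from the principal point sees the ray r / f radians off the axis. A picture is of the moment at which its call begins.
- r.hand_in(): hands the job in, once; it reports no verdict.
The state is a dict: "clock": time; "joints": joint angles; "qvel": joint speeds; "tau": joint torques, N m; "tcp_pos": TCP position; "orientation": TCP orientation; "contact_force": force on the tool from outside, world axes, zero at the start; "moment": the same for the moment, N m; "grip_width": finger opening in m.
Only numpy, scipy, OpenCV 4.12 (cv2) and the standard library are available. Lean on these libraries where they do the work, as an engineer would, in place of code of your own. Each camera call takes 0.05 s, during which the arm holds its last target.

## Working session

There is one attempt and no reset: what is moved stays moved. The work goes in short steps, Python scripts to look and compute and a tool call to move; the robot and the scene stay as the last step left them, time stands still between calls to the robot, and variables do not carry over. Pictures are saved under pics/ and viewed, and the job is handed in when it is done.

Besides the shell and the picture viewer there is one more tool, called after "Emit:" as name(argument=value, ...), one argument or row to a line, values as JSON. play_rows: Moves the arm, as the interface text tells. Its arguments: {"type":"object","properties":{"increments":{"type":"array","items":{"type":"array","items":{"type":"number"}}},"force":{"type":"number"}},"required":["increments"]}

```bash
mkdir -p pics
python3 - <<'E'
from bench import r, grab_frame
import cv2,numpy as np
o=r.get_obs(); print({k:np.round(v,3) for k,v in o.items()})
for n in ["side","top","wrist"]:
    f=grab_frame(n); cv2.imwrite(f"pics/{n}0.png",f["color"]); np.savez(f"{n}0.npz",**f); print(n,f["K"].tolist(),np.round(f["T"],3).tolist())
E
```

```text
{'clock': np.float64(0.0), 'joints': array([-1.434,  0.478,  0.022,  1.556, -0.011,  1.109, -0.083]), 'qvel': array([-0.001, -0.001, -0.001, -0.   , -0.   ,  0.001,  0.001]), 'tau': array([-2.0000e-03, -5.9645e+01,  1.6070e+00, -2.8120e+01,  1.2000e-02,
        9.0000e-03, -0.0000e+00]), 'tcp_pos': array([0.163, 0.654, 0.23 ]), 'orientation': array([-3.830e-01, -3.118e+00,  3.000e-03]), 'contact_force': array([-0.108,  0.097, -0.003]), 'moment': array([ 0.005,  0.029, -0.011]), 'grip_width': np.float64(0.085)}
side [[496.1176555310727, 0.0, 264.34195538769694], [0.0, 496.1176555310727, 190.99161843825192], [0.0, 0.0, 1.0]] [[0.976, 0.151, -0.155, 0.323], [-0.216, 0.677, -0.704, -1.07], [-0.001, 0.721, 0.693, 1.165], [0.0, 0.0, 0.0, 1.0]]
top [[358.60964625693003, 0.0, 249.98570431279046], [0.0, 358.60964625693003, 193.8589849293289], [0.0, 0.0, 1.0]] [[0.03, 0.986, -0.164, 0.358], [-0.999, 0.032, 0.015, -0.001], [0.021, 0.164, 0.986, 1.289], [0.0, 0.0, 0.0, 1.0]]
wrist [[297.3186396354542, 0.0, 259.2403768263759], [0.0, 297.3186396354542, 190.88675777272755], [0.0, 0.0, 1.0]] [[0.242, -0.917, -0.317, 0.082], [0.97, 0.228, 0.081, 0.675], [-0.002, -0.327, 0.945, 0.373], [0.0, 0.0, 0.0, 1.0]]
```

View pics/side0.png

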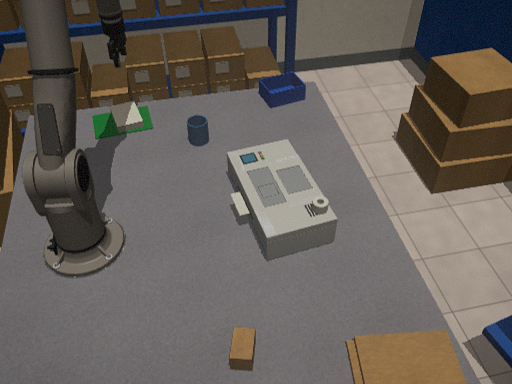

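View pics/top0.png

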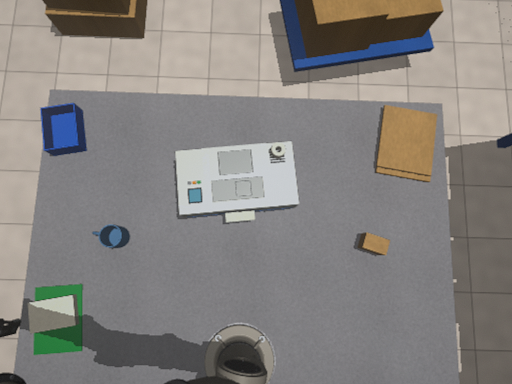

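View pics/wrist0.png

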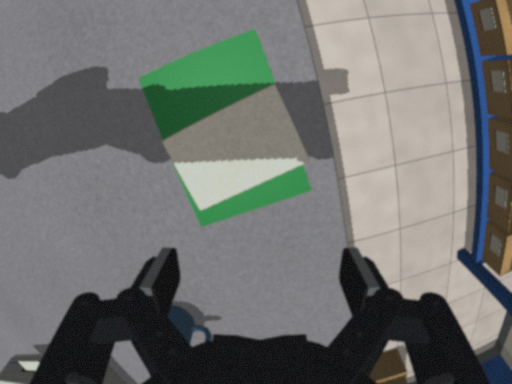

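Run:
```python
import cv2,numpy as np
a=cv2.imread("pics/top0.png")[135:225,165:305]; b=cv2.imread("pics/side0.png")[135:255,220:340]
f=lambda a,s:cv2.resize(a,None,fx=s,fy=s,interpolation=cv2.INTER_CUBIC)
cv2.imwrite("pics/topc.png",f(a,5.5)); cv2.imwrite("pics/sidec.png",f(b,5))
```

```text
(no output)
```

View pics/topc.png

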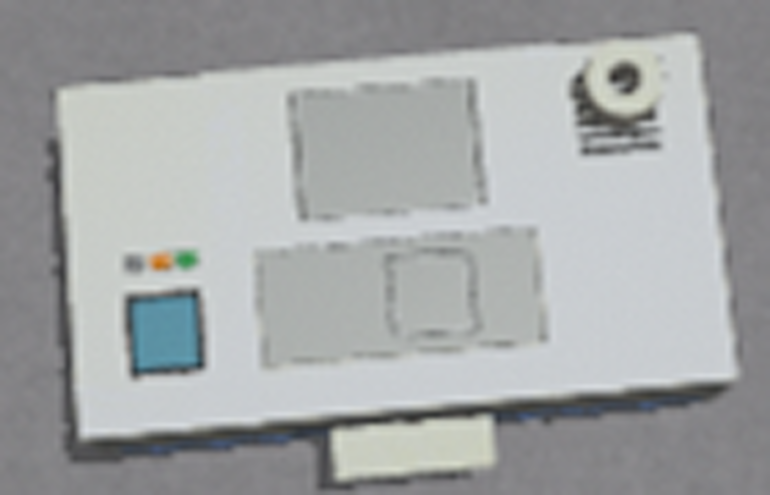

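View pics/sidec.png

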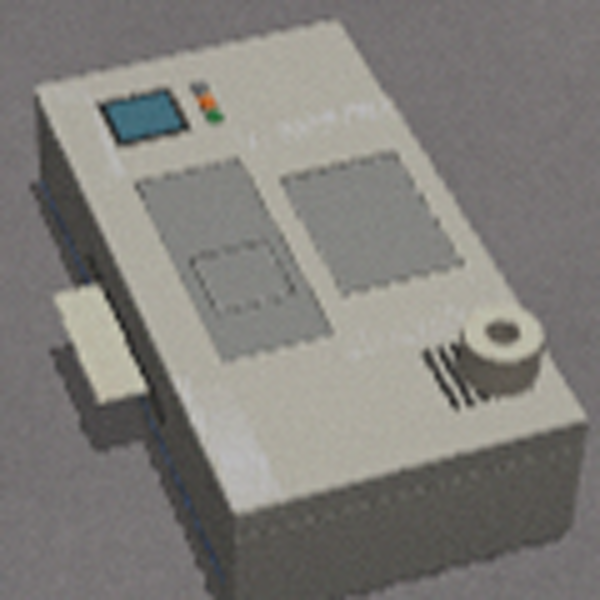

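The top crop shows the panel corners at about (258,250), (538,230), (546,342) and (266,367). The seam square in it is centred near (432,294). The side crop shows the same square, centred near (245,277).

```bash
cat > h.py <<'E'
import numpy as np
def ray(n,uv,z):
    f=np.load(f"{n}0.npz"); K,T=f["K"],f["T"]; out=[]
    for u,v in uv:
        d=T[:3,:3]@np.array([(u-K[0,2])/K[0,0],-(v-K[1,2])/K[1,1],-1]); c=T[:3,3]
        out.append(c+d*(z-c[2])/d[2])
    return np.array(out)
E
python3 - <<'E'
from h import *
def go(n,off,s,pts,z=.108): return ray(n,[(off[0]+(x+.5)/s-.5,off[1]+(y+.5)/s-.5) for x,y in pts],z)
np.set_printoptions(precision=4,suppress=True)
for n,off,s,P,C in [("top",(165,135),5.5,[(258,250),(538,230),(546,342),(266,367)],[(388,255),(470,248),(478,332),(395,340)]),
 ("side",(220,135),5,[(137,183),(240,158),(332,332),(225,362)],[(192,258),(265,240),(297,297),(225,314)])]:
    p=go(n,off,s,P);c=go(n,off,s,C)
    print(n,p[:,:2].tolist(),"mean",p.mean(0)); print(c[:,:2],"mean",c.mean(0))
    print("edges",[np.linalg.norm(p[i]-p[i-1]) for i in range(4)],[np.linalg.norm(c[i]-c[i-1]) for i in range(4)])
    d=(p[1]-p[0]+p[2]-p[3]) if n=="top" else (p[2]-p[1]+p[3]-p[0]); print("yaw of -y axis",np.degrees(np.arctan2(d[1],d[0])))
f=np.load("top0.npz"); K,T=f["K"],f["T"]
for u,v in [(243,188),(225,192),(235,162),(210,160)]:
    z=f["depth"][v,u]; print((T@[(u-K[0,2])/K[0,0]*z,-(v-K[1,2])/K[1,1]*z,-z,1])[:3])
E
```

```text
top [[0.5966374331982838, 0.11116825828212547], [0.6148886844366707, -0.05923047435778597], [0.5456503498608054, -0.06574041583491919], [0.5248413722460629, 0.10296525047433071]] mean [0.5705 0.0223 0.108 ]
[[ 0.5962  0.0319]
 [ 0.6022 -0.0179]
 [ 0.5504 -0.0243]
 [ 0.5439  0.0258]] mean [0.5732 0.0039 0.108 ]
edges [np.float64(0.07226315593267264), np.float64(0.17137338258041926), np.float64(0.06954370074187279), np.float64(0.16998416218641907)] [np.float64(0.05268019165941752), np.float64(0.05023776419564045), np.float64(0.05219767214923908), np.float64(0.050545435823539764)]
yaw of -y axis -83.42926096765467
side [[0.5247450523345542, 0.10439677576933093], [0.5945978490484591, 0.11382974246677469], [0.6134850874018232, -0.05362330386229175], [0.5451562965386447, -0.06424086538280038]] mean [0.5695 0.0251 0.108 ]
[[ 0.5447  0.0282]
 [ 0.5926  0.0343]
 [ 0.6001 -0.0197]
 [ 0.5539 -0.0246]] mean [0.5728 0.0046 0.108 ]
edges [np.float64(0.16986839877774215), np.float64(0.0704868361431354), np.float64(0.1685148376182384), np.float64(0.06914879806233629)] [np.float64(0.05357125168701477), np.float64(0.048367955534561434), np.float64(0.054523500106273055), np.float64(0.04638017177222048)]
yaw of -y axis -83.33079128603545
[0.5727 0.0048 0.1098]
[0.5577 0.0644 0.1069]
[0.6608 0.0347 0.1108]
[0.665  0.1193 0.1102]
```

The two cameras agree to about 1 mm: catch centre (0.573, 0.004), printer yaw +6.6°, and sizes match those given. I'll travel high and shut the fingers on the way.

Emit:
play_rows(
  increments=[
    [-20,-20,0,0,0,0,255],
    [-32,-31,0,0,0,0,255],
    [-32,-31,0,0,0,0,255],
    [-32,-31,0,0,0,0,255],
    [-32,-31,0,0,0,0,255],
  ],
)

```text
clock: 0.65
tcp_pos: [0.269, 0.4784, 0.2275]
orientation: [-0.363, -3.117, 0.003]
contact_force: [0.9, 0.7, 0.9]
grip_width: 0.0119
```

Emit:
play_rows(
  increments=[
    [-32,-31,0,0,0,0,255],
    [-32,-31,0,0,0,0,255],
    [-32,-31,0,0,0,0,255],
    [-32,-31,0,0,0,0,255],
    [-32,-31,0,0,0,0,255],
  ],
)

```text
clock: 1.15
tcp_pos: [0.3922, 0.2816, 0.227]
orientation: [-0.362, -3.116, 0.003]
contact_force: [1.1, 0.3, -1.0]
grip_width: -0.0001
```

```bash
cat > to.py <<'E'
import sys,numpy as np
from bench import r
from scipy.spatial.transform import Rotation as R
np.set_printoptions(precision=4,suppress=True)
o=r.get_obs(); M=R.from_rotvec(o["orientation"])
g=np.array([float(a) for a in sys.argv[1:4]]); yaw=np.radians(6.6)
c,s=np.cos(yaw),np.sin(yaw)
# tool y along printer y, z down
G=R.from_matrix(np.array([[-c,-s,0],[-s,c,0],[0,0,-1]]).T)
print("pos",o["tcp_pos"],"t",o["clock"],"F",o["contact_force"],"grip",o["grip_width"],"q",o["joints"])
print("shift mm",1e3*M.inv().apply(g-o["tcp_pos"]),"turn",(M.inv()*G).as_rotvec())
E
python3 to.py .573 .004 .16
```

```text
pos [0.3922 0.2816 0.227 ] t 1.15 F [ 1.0853  0.255  -0.9553] grip -7.763103666695063e-05 q [-0.9188  0.1641  0.1886  2.0143 -0.0393  0.9707  0.6291]
shift mm [-239.8975 -228.6036   66.6529] turn [-0.0019 -0.0043 -0.3465]
```

Emit:
play_rows(
  increments=[
    [-32,-31,0,0,0,-0.07,255],
    [-32,-34,0,0,0,-0.07,255],
    [-34,-36,0,0,0,-0.07,255],
    [-34,-36,0,0,0,-0.07,255],
    [-20,-22,0,0,0,-0.06,255],
  ],
)

```text
clock: 1.65
tcp_pos: [0.5301, 0.1, 0.227]
orientation: [0.187, -3.132, 0.002]
contact_force: [0.1, -1.1, 0.5]
grip_width: -0.0002
```

```bash
python3 to.py .573 .004 .16
```

```text
pos [0.5301 0.1    0.227 ] t 1.65 F [ 0.0578 -1.0565  0.5373] grip -0.00018495642489098433 q [-0.5536  0.2641  0.3021  1.8988 -0.0922  0.996   1.4791]
shift mm [ -31.3956 -100.3702   67.0216] turn [-0.001  -0.0039  0.004 ]
```

Emit:
play_rows(
  increments=[
    [-10,-32,0,0,0,0,255],
    [-10,-32,10,0,0,0,255],
    [-9,-28,15,0,0,0,255],
    [-2,-6,15,0,0,0,255],
    [0,0,0,0,0,0,255],
  ],
)

```text
clock: 2.15
tcp_pos: [0.5763, -0.0026, 0.1854]
orientation: [0.179, -3.134, 0.005]
contact_force: [-0.3, 0.1, 0.4]
grip_width: 0.0001
```

```bash
python3 to.py .573 .004 .116;  python3 - <<'E'
from bench import grab_frame
import cv2,numpy as np
b=grab_frame("side")["color"][90:240,180:360]
cv2.imwrite("pics/side1.png",cv2.resize(b,None,fx=4,fy=4,interpolation=cv2.INTER_CUBIC))
b=grab_frame("wrist")["color"]; cv2.imwrite("pics/wrist1.png",b)
E
```

```text
pos [ 0.5763 -0.0026  0.1854] t 2.15 F [-0.2656  0.1204  0.3854] grip 0.00012157556763909166 q [-0.3713  0.3765  0.3384  1.8599 -0.1486  0.9324  1.7188]
shift mm [ 2.3671  7.1516 69.3795] turn [-0.003  -0.0025 -0.0014]
```

View pics/side1.png

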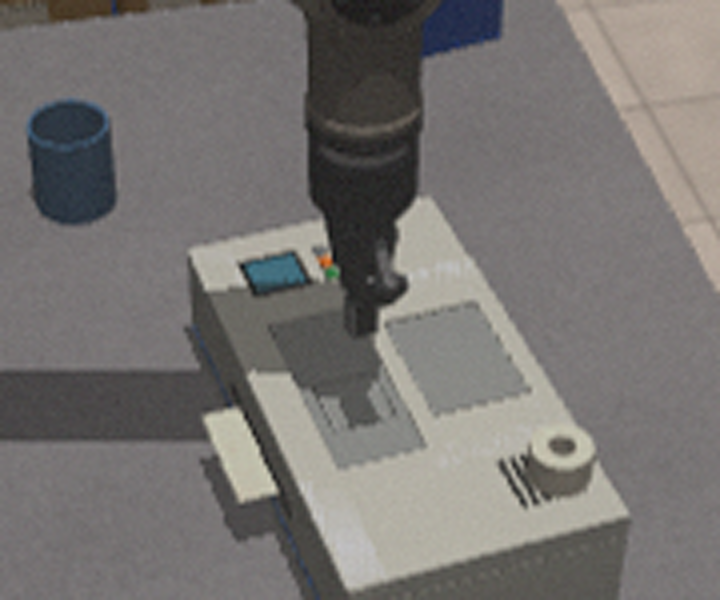

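View pics/wrist1.png

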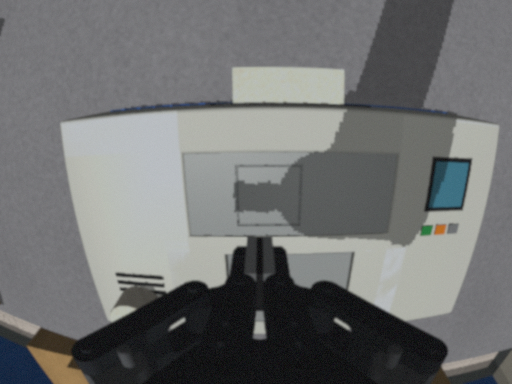

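The side view shows the fingertip above the panel. The wrist view shows the seam square at columns 236–302 and rows 165–226, consistent with the overhead estimate. Descending.

Emit:
play_rows(
  increments=[
    [2,7,20,0,0,0,255],
    [0,0,20,0,0,0,255],
    [0,0,15,0,0,0,255],
    [0,0,5,0,0,0,255],
    [0,0,0,0,0,0,255],
  ],
)

```text
clock: 2.75
tcp_pos: [0.5758, 0.0154, 0.1302]
orientation: [-0.2, 3.128, 0.004]
contact_force: [-0.6, -0.6, 1.9]
grip_width: -0.0003
```

```bash
python3 to.py .573 .004 .110;  python3 - <<'E'
from bench import grab_frame
import cv2,numpy as np
f=grab_frame("wrist");b=f["color"]; np.savez("w2.npz",**f); cv2.imwrite("pics/wrist2.png",cv2.resize(b[100:300,150:400],None,fx=3,fy=3,interpolation=cv2.INTER_CUBIC))
E
```

```text
pos [0.5758 0.0154 0.1302] t 2.75 F [-0.5684 -0.5946  1.8644] grip -0.00030207642267969645 q [-0.3726  0.4413  0.3072  1.9107 -0.1831  0.8089  1.7312]
shift mm [  4.3366 -10.9769  20.1223] turn [0.0024 0.0073 0.0123]
```

View pics/wrist2.png

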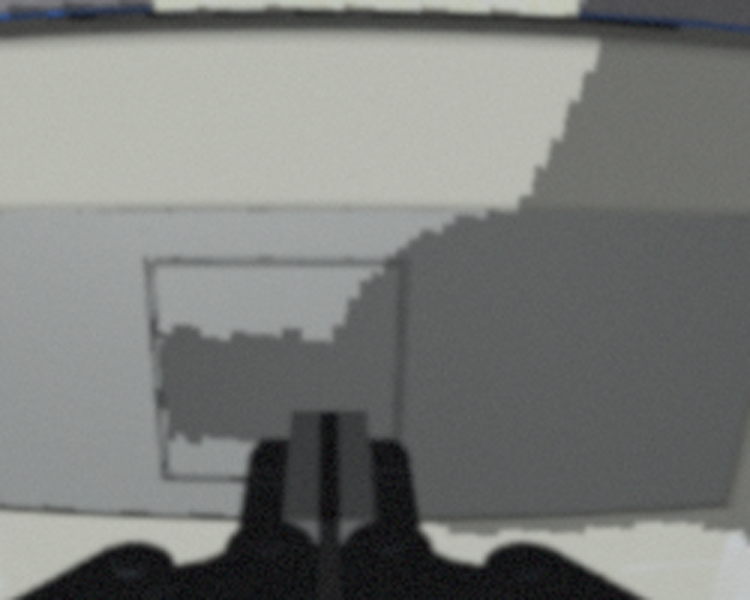

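The wrist close-up shows seam corners at about (150,262), (405,262) and (165,478) in the 3x crop. The tip has drifted about 11 mm in +y, so I'll check the seam with the fisheye model and correct it.

Run:
```python
import numpy as np
np.set_printoptions(precision=4,suppress=True)
f=np.load("w2.npz");K,T=f["K"],f["T"]
P=[]
for x,y in [(150,262),(405,262),(165,478)]:
    u,v=150+(x+.5)/3-.5,100+(y+.5)/3-.5
    a,b=(u-K[0,2])/K[0,0],(v-K[1,2])/K[1,1]; th=np.hypot(a,b); s=np.sin(th)/th
    d=T[:3,:3]@np.array([a*s,-b*s,-np.cos(th)]); c=T[:3,3]; P.append(c+d*(.108-c[2])/d[2])
P=np.array(P); print(P,"centre",(P[1]+P[2])/2, np.linalg.norm(P[1]-P[0]),np.linalg.norm(P[2]-P[0]))
```

```text
[[ 0.5507 -0.0233  0.108 ]
 [ 0.5444  0.0265  0.108 ]
 [ 0.6004 -0.0176  0.108 ]] centre [0.5724 0.0045 0.108 ] 0.05015473783433203 0.05006603478430327
```

Emit:
play_rows(
  increments=[
    [4,-8,0,0,0,0.01,255],
    [0,0,0,0,0,0,255],
    [0,0,0,0,0,0,255],
  ],
)

```text
clock: 3.1
tcp_pos: [0.5742, 0.0069, 0.1331]
orientation: [-0.184, 3.125, 0.006]
contact_force: [-0.4, 0.1, 0.2]
grip_width: 0.0003
```

```bash
python3 to.py .573 .004 .110
```

```text
pos [0.5742 0.0069 0.1331] t 3.1 F [-0.3715  0.0934  0.2211] grip 0.0003149138374762859 q [-0.3626  0.4329  0.312   1.9165 -0.1841  0.8075  1.7368]
shift mm [ 1.7702 -2.8525 23.0653] turn [0.003  0.0118 0.0021]
```

All three cameras put the catch at (0.573, 0.004). Going down slowly.

Emit:
play_rows(
  increments=[
    [1,-2,8,0,0.01,0,255],
    [0,0,6,0,0,0,255],
    [0,0,4,0,0,0,255],
    [0,0,0,0,0,0,255],
    [0,0,0,0,0,0,255],
  ],
)

```text
clock: 3.6
tcp_pos: [0.5737, 0.0042, 0.1136]
orientation: [-0.183, 3.135, 0.005]
contact_force: [-0.9, -0.2, 0.1]
grip_width: 0.0
```

```bash
python3 to.py .573 .004 .108
```

```text
pos [0.5737 0.0042 0.1136] t 3.6 F [-0.9102 -0.1505  0.1188] grip 4.5773477493683885e-05 q [-0.35    0.4644  0.304   1.9222 -0.1958  0.782   1.7503]
shift mm [ 0.706  -0.1828  5.6439] turn [0.003  0.0012 0.0012]
```

Emit:
play_rows(
  increments=[
    [0,0,3,0,0,0,255],
    [0,0,2,0,0,0,255],
    [0,0,2,0,0,0,255],
  ],
)

```text
clock: 3.9
tcp_pos: [0.5739, 0.0044, 0.1066]
orientation: [-0.183, 3.135, 0.005]
contact_force: [-1.7, -0.4, 4.0]
grip_width: -0.0002
```

Emit:
play_rows(
  increments=[
    [0,0,2,0,0,0,255],
    [0,0,2,0,0,0,255],
  ],
)

```text
clock: 4.1
tcp_pos: [0.5739, 0.0044, 0.1028]
orientation: [-0.183, 3.135, 0.005]
contact_force: [-1.2, 0.1, 4.4]
grip_width: -0.0003
```

```bash
python3 to.py .573 .004 .101
```

```text
pos [0.5739 0.0044 0.1028] t 4.1 F [-1.1835  0.0718  4.4446] grip -0.00034149772191986044 q [-0.345   0.48    0.2982  1.9284 -0.2031  0.7602  1.7565]
shift mm [ 0.9675 -0.2976  1.8362] turn [0.0033 0.0018 0.0014]
```

The tip is at 102.8 mm with 4.4 N, so the catch is sinking. I'll press on until it meets the stop and the force rises.

Emit:
play_rows(
  increments=[
    [0,0,1.5,0,0,0,255],
    [0,0,1.5,0,0,0,255],
  ],
)

```text
clock: 4.3
tcp_pos: [0.574, 0.0044, 0.1007]
orientation: [-0.183, 3.135, 0.006]
contact_force: [-8.0, 0.4, 23.2]
grip_width: 0.0
```

Emit:
play_rows(
  increments=[
    [0,0,1.5,0,0,0,255],
  ],
)

```text
clock: 4.4
tcp_pos: [0.574, 0.0044, 0.1007]
orientation: [-0.182, 3.135, 0.007]
contact_force: [-8.6, 0.4, 23.8]
grip_width: -0.0002
```

```bash
python3 to.py .573 .004 .101;  python3 - <<'E'
from bench import grab_frame
import cv2,numpy as np
b=grab_frame("side")["color"][90:240,180:360]
cv2.imwrite("pics/side2.png",cv2.resize(b,None,fx=4,fy=4,interpolation=cv2.INTER_CUBIC))
E
```

```text
pos [0.574  0.0044 0.1007] t 4.4 F [-8.5999  0.4486 23.7722] grip -0.00016577715087665363 q [-0.3427  0.4832  0.2964  1.9291 -0.206   0.7564  1.759 ]
shift mm [ 1.0554 -0.2639 -0.2966] turn [0.0046 0.0017 0.0009]
```

View pics/side2.png

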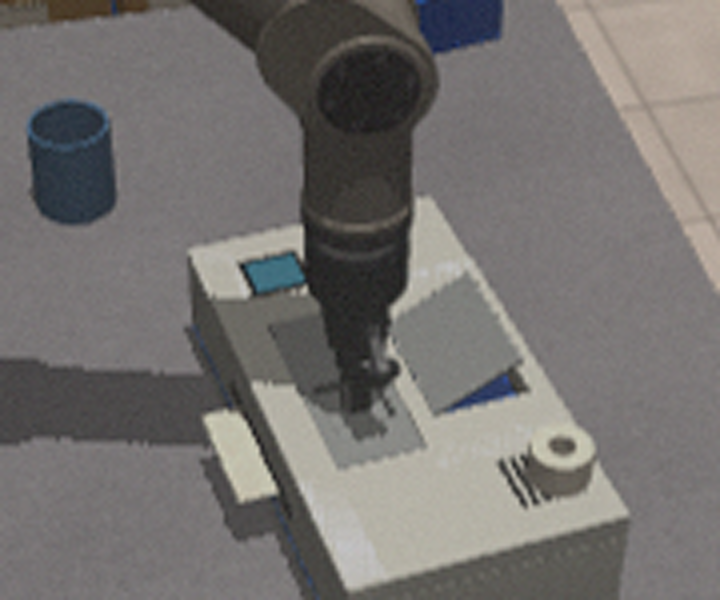

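At 100.7 mm it meets a hard stop at 24 N, about 7 mm in. The side view shows the door raised, with blue showing under its far edge near (490,390). Withdrawing straight up.

Emit:
play_rows(
  increments=[
    [0,0,-3,0,0,0,255],
    [0,0,-8,0,0,0,255],
    [0,0,-20,0,0,0,255],
    [0,0,-25,0,0,0,255],
    [0,0,-25,0,0,0,255],
  ],
)

```text
clock: 4.95
tcp_pos: [0.5717, 0.004, 0.1812]
orientation: [0.182, -3.131, -0.006]
contact_force: [0.3, 0.7, -0.5]
grip_width: -0.0005
```

Emit:
play_rows(
  increments=[
    [0,0,-25,0,0,0,255],
    [0,10,-20,0,0,0,255],
    [10,30,0,0,0,0,255],
    [10,40,0,0,0,0,255],
    [10,40,0,0,0,0,255],
  ],
)

```text
clock: 5.45
tcp_pos: [0.5324, 0.1154, 0.2339]
orientation: [-0.161, 3.131, 0.002]
contact_force: [1.0, 1.0, -0.4]
grip_width: -0.0001
```

Emit:
play_rows(
  increments=[
    [10,40,0,0,0,0,255],
    [0,40,0,0,0,0,255],
    [0,30,0,0,0,0,255],
    [0,10,0,0,0,0,255],
    [0,0,0,0,0,0,255],
  ],
)

```text
clock: 5.95
tcp_pos: [0.5061, 0.2443, 0.2349]
orientation: [-0.174, 3.129, 0.007]
contact_force: [-0.8, -0.7, -0.6]
grip_width: -0.0005
```

```bash
python3 to.py .573 .004 .2;  python3 - <<'E'
from bench import grab_frame
import cv2,numpy as np
np.set_printoptions(precision=4,suppress=True)
b=grab_frame("side")["color"][90:240,180:360]
f=grab_frame("top");K,T=f["K"],f["T"]; a=f["color"][135:225,165:305]
vv,uu=np.mgrid[0:384,0:512]; z=f["depth"]
W=np.stack([(uu-K[0,2])/K[0,0]*z,-(vv-K[1,2])/K[1,1]*z,-z,np.ones_like(z)],-1)@T.T
c=np.array([.5705,.0235]);ex=np.array([np.cos(.115),np.sin(.115)]);ey=np.array([-ex[1],ex[0]])
d=W[...,:2]-c; px,py=d@ex,d@ey
for x in (60,80,100,115):
    m=(abs(px-x/1e3)<.006)&(abs(py)<.04)&(z>0); print("door x",x,"h",np.median(W[...,2][m]))
yc=(np.array([.573,.004])-c)@ey; print("yc",yc)
print("catch h",np.median(W[...,2][(abs(px)<.015)&(abs(py-yc)<.015)]),"panel h",np.median(W[...,2][(abs(px)<.025)&(py>.02)&(py<.07)]))
cv2.imwrite("pics/end.png",np.vstack([cv2.resize(b,(360,300),interpolation=3),cv2.resize(a,(360,231),interpolation=3)]))
cv2.imwrite("pics/endtop.png",f["color"])
E
```

```text
pos [0.5061 0.2443 0.2349] t 5.95 F [-0.8135 -0.7353 -0.5764] grip -0.000520665638407629 q [-0.7554  0.2846  0.238   1.8458 -0.0785  1.0113  1.1964]
shift mm [ -39.5623 -246.3475   34.2685] turn [ 0.0038  0.008  -0.0041]
door x 60 h 0.11354283551293953
door x 80 h 0.12342881439063269
door x 100 h 0.13285891657528115
door x 115 h 0.1398831593630787
yc -0.019658065015111362
catch h 0.10133230521971703 panel h 0.10788663391169073
```

View pics/end.png

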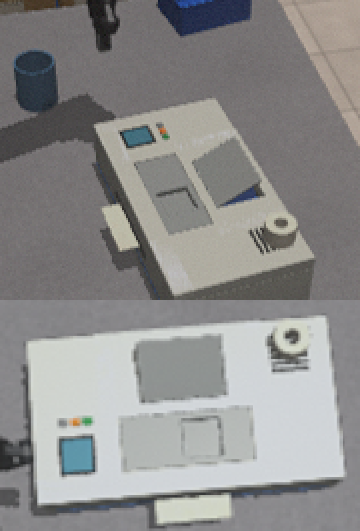

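View pics/endtop.png

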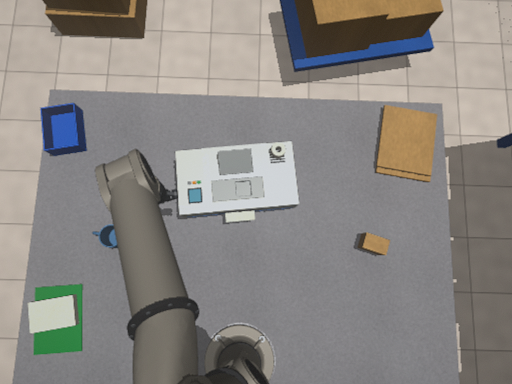

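The door slope is about 0.45 rad, and the catch sits about 7 mm below the panel. The hand is clear, and the roll (278,150), mug (110,236) and carton (375,244) are unmoved in the top view.

```bash
python3 -c "
from bench import r
print(r.get_obs()['qvel'].round(3)); print(r.hand_in())"
```

```text
[ 0.019 -0.006  0.021  0.006  0.005  0.    -0.001]
the job is handed in; nothing more can be done
None
```

The battery door is open, and I handed the job in at about 6 s with the hand clear of everything.

- **Finding the catch:** I found it from its seam in the side, top and wrist pictures instead of sliding a fingertip along the panel. All three cameras put its centre at about (0.573, 0.004). Contact confirmed it, because the plate sank under about 4.4 N.
- **Pressing it home:** I pressed with shut fingers until it met a hard stop at about 24 N, with the tip about 7 mm below the panel face, then lifted straight up and away to one side.
- **Last checks:** Depth shows the door sloping at about 0.45 rad. It puts the catch 6.6 mm below the panel, against 7.3 mm from the tip; the cameras are good to about 2 mm. In the top view the roll, carton and mug are where they stood.
- **What went wrong:** The tip drifted about 11 mm sideways during the descent, above the panel. I corrected that before touching anything.

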